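Set the tote divider for the copper bar

ROBOT

A 6-joint arm with a two-finger parallel gripper is mounted at the origin on the work surface. World frame = base frame: x ahead of the robot, y to its left, z up, the work surface at z = 0. Lengths are in mm, angles in degrees, forces in N, time in s.
With the tool pointing down it reaches from about 225 to 875 mm from the base axis. Payload 3.4 kg.
Tool frame: the origin (TCP) lies at the very end of the fingers, on their centre line; the grasp point (between the pads) lies 19 mm behind it; z points along the fingers, y is the direction in which the jaws open and shut (so a half turn about z gives the same grasp; the last joint's range is limited). The gripper opens to 85 mm and grips with 20 to 120 N. Pads are 22 mm wide; open, the fingers measure 114 mm over their backs; the gripper's body (76 mm by 85 mm) begins 54 mm behind the grasp point. The pads swing forward as they close: fully open they stand 13 mm farther back than shut.
Start: joints at [59.759, 15.808, 86.224, -0, 77.962, -6.933], TCP at [227.531, 528.102, 231.328] pointing down, gripper open.
Joint ranges: [-165.64, 165.64], [-43.16, 119.46], [12.63, 154.43], [-67.54, 247.53], [6.08, 155.33], [-154.97, 154.97]. Speed limits (degrees/s): [147.25, 147.25, 180, 180, 180, 180].

INTERFACE

Orientations are given as a 3x3 rotation matrix whose columns are the frame's x, y, z axes.
In Python, from workcell import ctrl gives the robot as it stands. The module is installed in compiled form; this text tells all that it offers.
- The arm moves only by the tool arm_command, never from a script. Its argument "plan" is a list of rows, each an object of numbers: "claw": the finger opening in mm, from 0 to 85.4; "dx", "dy", "dz": the shift along the tool's x, y, z in mm; "ax", "ay", "az": the turn, a rotation vector about the tool's x, y, z in degrees. In form: [{"claw": .., "dx": .., "dy": .., "dz": .., "ax": .., "ay": .., "az": ..}, ...]. A call has 1 to 10 rows; each row shifts and turns the commanded pose from where the row before left it, along the tool's axes as they then stand; what a row does not reach is not made up. A row lasts 1/10 s, in which the tool goes at most 50 mm and 8.59 degrees, less where a joint would pass 70% of its speed; a pose out of reach is approached as far as the arm can. A call is refused whole if a number of a shift passes 50 or a number of a turn 8.59, either way. A call with a gripper value outside its range is refused whole. The fingers move at their own pace and stop on an object; "grip_force" is the grip in N (left out, the last holds). Time passes only in rows, so rows that do not move let the fingers close. It gives the time, the measured TCP pose, the force and the opening at its end, in the units of the state.
- ctrl.read_state(): the state, without advancing time (a new reading comes with each control period).
- ctrl.capture(name): name is "scene" or "top"; returns the picture (384x512x3 uint8, red, green, blue); there is no depth.
- ctrl.camera_model(name): a dict with "K" (3x3 intrinsics, pixels), "R" (3x3) and "t" (3): a world point X has camera coordinates R X + t. Camera axes: x right, y down, z forward; pixel columns grow to the right and rows downward; lengths in mm; the calibration is good to about 2 mm. A picture is of the moment at which its call begins. camera_model takes no time and is no camera call.
- ctrl.job_done(): hands the job in, once; it reports no verdict.
The state is a dict: "clock": time; "joint_positions": joint angles; "qd": joint speeds; "joint_torque": joint torques, N m; "tool_pos": TCP position; "orientation": TCP orientation; "force": force on the tool from outside, world axes, zero at the start; "wrist_torque": the same for the moment, N m; "finger_gap": finger opening in mm.
Only numpy, scipy, OpenCV 4.12 (cv2) and the standard library are available. Lean on these libraries where they do the work, as an engineer would, in place of code of your own. Each camera call takes 0.05 s, during which the arm holds its last target. There are 200 camera calls.

TASK

The blue tote's bay for long stock is too short: slide the orange divider towards the steel bracket until the copper bar fits lengthwise in the empty bay with a little room to spare, stopping short of the bracket so that it stays where it lies. Then take the copper bar from among the bars on the bench and lay it flat and lengthwise in that bay, setting it down rather than dropping it.

Things in the scene. Friction and masses are not known exactly. Their poses are not given: they have to be found in the camera images.
- tote: Blue open tote with white ribs inside, screwed to the bench. Outside 152 (x) x 352 (y) x 40 mm high; walls 6 mm, floor 5 mm thick, so the inside is 140 x 340 mm. Origin: centre of its underside, on the bench top. Its y axis runs along its length, towards the end where the bracket lies; the empty long bay lies on the -y side of the divider, from y = -170 mm (end wall's inner face) to the divider. The divider can slide along y only and stays where it is left.
- divider_tab (a point): Point on the orange divider's grip tab, 65 mm above the bench. The divider is a plate 6 mm thick (along the tote's y), 134 mm wide, top edge 45 mm above the bench; from its middle rises the tab, 16 mm thick along y, 40 mm wide along x, its top 85 mm above the bench. The point lies mid-thickness and mid-width of plate and tab. Axes as the tote's. It slides along the tote's y, from y = -80 to +115 mm, against about 3 N of friction.
- copper_bar_mid (a point): Centre of the reddish copper bar, 210 (x) x 20 (y) x 16 mm (z), 0.5 to 0.7 kg, lying flat on the bench, x along its length. A yellow brass bar and a grey steel bar of the same size lie beside it, in any order, about 95 mm apart.
- bracket_mid (a point): Steel angle bracket lying loose on the tote's floor at the +y end, 35 (x) x 56 (y) x 30 mm high; the point is the middle of its outline, half-way up. y along its 56 mm length, nearly parallel to the tote's y.
There are look-alikes about, which are no part of the job. Of the things shaped like the part that bears copper_bar_mid, the copper one is meant.

How it is judged (in metres and radians):
On the way, in this order (a step that is already met when the one before it is completed fails the run):
1. the divider is set: long bay at least 213 mm, bracket's bay at least 58 mm (y of divider_tab in the frame of tote between 0.046 and 0.109 m), for 0.2 s.
2. the copper bar lies flat and lengthwise on the floor of the long bay (z of copper_bar_mid in the frame of tote below 0.018 m and angle between copper_bar_mid's own x axis and vertical above 1.5 rad and x of copper_bar_mid in the frame of tote between -0.07 and 0.07 m and y of copper_bar_mid in the frame of tote between -0.08 and 0.01 m and angle between the x axis of copper_bar_mid and the y axis of tote, either way round below 0.3 rad), for 0.2 s.
At the end, for the whole second after the job is handed in: The divider's middle stands 46 to 109 mm from the tote's middle on the bracket's side (long bay at least 213 mm, bracket's bay at least 58 mm); the copper bar lies at rest, flat on the long bay's floor, within about 17 degrees of the tote's length; the bracket is within 15 mm of where it lay (all of step 1 and all of step 2 and linear speed of copper_bar below 0.02 m/s and distance of bracket_mid from where it was at the start of the episode below 0.015 m); the robot touches nothing.
It fails at once if the bracket is pushed or lifted more than 15 mm from where it lay (distance of bracket_mid from where it was at the start of the episode above 0.015 m).
It fails at once if the copper bar is dropped or thrown down (faster than 1 m/s within 60 mm of the bench) (height (world z) of copper_bar_mid below 0.06 m and linear speed of copper_bar above 1 m/s).
It also fails if it takes over 56 s, if anything falls off the work surface, if the arm or the gripper's body presses on something with over 40 N, if the wrist force passes 120 N, or if a joint passes its speed limit or range.

## Working session

There is one attempt and no reset: what is moved stays moved. The work goes in short steps, Python scripts to look and compute and a tool call to move; the robot and the scene stay as the last step left them, time stands still between calls to the robot, and variables do not carry over. Pictures are saved under pics/ and viewed, about 8 in all and at most 12, crops included, and the job is handed in when it is done.

Besides the shell and the picture viewer there is one more tool, called as name(argument=value, ...) on one line, values as JSON. arm_command: Moves the arm, as the interface text tells. Its arguments: {"type":"object","properties":{"plan":{"type":"array"},"grip_force":{"type":"number"}},"required":["plan"]}

```bash
mkdir -p pics
python3 - <<'E'
from workcell import ctrl
import cv2,numpy as np
np.set_printoptions(precision=3,suppress=True)
for n in("scene","top"):
    im=ctrl.capture(n); cv2.imwrite(f"pics/{n}0.png",im[:,:,::-1]); m=ctrl.camera_model(n); print(n,m)
s=ctrl.read_state(); print(s)
E
```

```text
scene {'K': array([[373.303,   0.   , 255.539],
       [  0.   , 373.303, 194.735],
       [  0.   ,   0.   ,   1.   ]]), 'R': array([[-0.38 ,  0.925, -0.007],
       [ 0.554,  0.221, -0.803],
       [-0.741, -0.309, -0.596]]), 't': array([ 134.429, -188.838, 1383.125])}
top {'K': array([[491.017,   0.   , 252.624],
       [  0.   , 491.017, 188.877],
       [  0.   ,   0.   ,   1.   ]]), 'R': array([[-0.024, -1.   ,  0.012],
       [-0.993,  0.023, -0.113],
       [ 0.113, -0.015, -0.993]]), 't': array([  46.912,  466.112, 1239.248])}
{'clock': 0.1, 'joint_positions': array([59.758, 15.843, 86.287, -0.001, 77.965, -6.935]), 'qd': array([ 0.018, -0.119, -0.051,  0.015,  0.023, -0.034]), 'joint_torque': array([  0.003, -41.77 , -24.641,  -0.   ,   0.006,   0.   ]), 'tool_pos': array([227.285, 527.648, 230.539]), 'orientation': array([[-0.918,  0.396, -0.001],
       [ 0.396,  0.918, -0.001],
       [ 0.   , -0.002, -1.   ]]), 'force': array([-0.694,  0.076,  0.147]), 'wrist_torque': array([ 0.019, -0.048,  0.038]), 'finger_gap': 85.1936416338197}
```

View pics/top0.png

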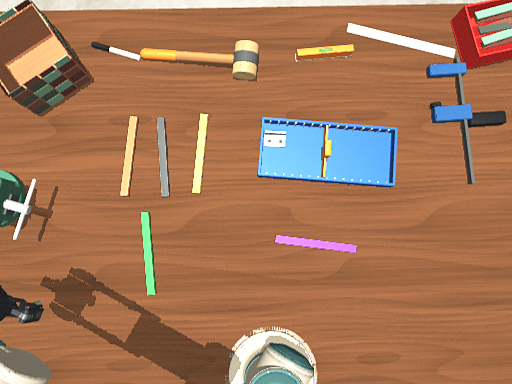

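View pics/scene0.png

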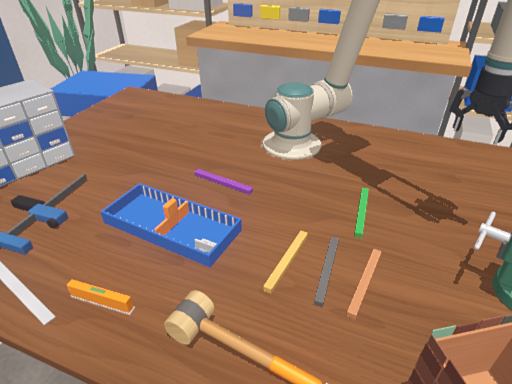

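Top view: the tote is at about (328,152) and its bracket is at the left end (275,139), so tote +y ≈ world +y. The divider tab is at (327,149). The copper bar is the outer one at (128,156), next to the steel bar at (163,156). The brass bar is at (200,153). The scene view agrees, with the reddish bar at (366,283).

```bash
cat > h.py <<'E'
from workcell import ctrl
import cv2,numpy as np
from scipy.optimize import least_squares
np.set_printoptions(precision=2,suppress=True)
def proj(n,P):
    m=ctrl.camera_model(n); c=np.asarray(P,float)@m["R"].T+m["t"]; p=c@m["K"].T; return p[:,:2]/p[:,2:]
def back(n,uv,z):
    m=ctrl.camera_model(n); d=m["R"].T@np.linalg.solve(m["K"],[*uv,1]); C=-m["R"].T@m["t"]; return C+d*(z-C[2])/d[2]
def feat(poly):
    M=cv2.moments(poly.astype(np.float32).reshape(-1,1,2)); a=M["m00"]
    return np.array([M["m10"]/a,M["m01"]/a]),np.arctan2(2*M["mu11"],M["mu20"]-M["mu02"])/2,a
def hull(mask,seed):
    mask=cv2.morphologyEx(mask.astype(np.uint8),cv2.MORPH_CLOSE,np.ones((3,3)))
    cs,_=cv2.findContours(mask,cv2.RETR_EXTERNAL,cv2.CHAIN_APPROX_NONE)
    c=max(cs,key=lambda c:cv2.contourArea(c)-10*abs(cv2.pointPolygonTest(c,seed,True))*(cv2.pointPolygonTest(c,seed,False)<0))
    return cv2.convexHull(c)[:,0].astype(float)
def fitbox(n,h,L,W,H,x0,z0=0):
    # long axis yaw
    def model(p):
        c,s=np.cos(p[2]),np.sin(p[2])
        P=[[p[0]+c*a*L/2-s*b*W/2,p[1]+s*a*L/2+c*b*W/2,z0+k*H] for a in(-1,1) for b in(-1,1) for k in(0,1)]
        return cv2.convexHull(proj(n,P).astype(np.float32))[:,0]
    f0=feat(h)
    def r(p):
        f=feat(model(p)); return [*(f[0]-f0[0]),50*np.sin(f[1]-f0[1])]
    s=least_squares(r,x0,x_scale=[10,10,.1],diff_step=1e-4)
    return s.x[:2],np.degrees(s.x[2]),s.cost,f0[2]/feat(model(s.x))[2]
E
python3 - <<'E'
from h import *
for n,sb,st,stab,sbr in(("top",(128,156),(328,152),(327,149),(276,139)),("scene",(366,283),(170,225),(175,217),(205,245))):
    im=cv2.imread(f"pics/{n}0.png"); hsv=cv2.cvtColor(im,cv2.COLOR_BGR2HSV); H,S,V=cv2.split(hsv)
    print(n,"hsv bar",hsv[sb[1],sb[0]],"tote",hsv[st[1],st[0]+8],"tab",hsv[stab[1],stab[0]],"wood",hsv[110,215],"brk",hsv[sbr[1],sbr[0]])
    x=back(n,sb,8); t=back(n,st,20)
    bm=np.abs(hsv.astype(int)-hsv[sb[1],sb[0]]); bm=(V>150)&(H>5)&(H<25)
    hb=hull(bm,sb); print("bar",fitbox(n,hb,210,20,16,[x[0],x[1],0.05]),"guess",x)
    tm=(H>98)&(H<118)&(S>120)
    ht=hull(tm,st); print("tote",fitbox(n,ht,352,152,40,[t[0],t[1],1.6]))
    for z in(40,65,85): print("tab",z,back(n,stab,z))
    print("bracket",back(n,sbr,20))
a=cv2.imread("pics/top0.png")[105:200,245:410]; b=cv2.imread("pics/scene0.png")[175:270,90:255]
cv2.imwrite("pics/c1.png",cv2.resize(np.vstack([a,b]),None,fx=3,fy=3,interpolation=cv2.INTER_CUBIC))
E
```

```text
top hsv bar [ 21  98 255] tote [103 141 254] tab [ 29 123 255] wood [ 11 149 178] brk [  0   0 255]
bar (array([460.06,  31.2 ]), np.float64(267.1010837882892), np.float64(3.390296649228867e-12), 291.1041530351943) guess [563.56 360.71   8.  ]
tote (array([ 560.62, -159.81]), np.float64(84.14703444797954), np.float64(2.422409869132214e-12), 0.9916490209802258)
tab 40 [ 564.53 -158.12   40.  ]
tab 65 [ 559.7  -153.84   65.  ]
tab 85 [ 555.84 -150.42   85.  ]
bracket [597.96 -28.71  20.  ]
scene hsv bar [ 12 127 235] tote [108 172 223] tab [ 11 165 184] wood [ 11 133 153] brk [158   6 170]
bar (array([614.63,  91.22]), np.float64(275.42688783838827), np.float64(1.2160251054474336e-11), 87.2455343179029) guess [569.95 359.32   8.  ]
tote (array([ 559.82, -163.52]), np.float64(83.93360919946066), np.float64(1.2718293831111893e-11), 0.9796084381192759)
tab 40 [ 562.93 -143.79   40.  ]
tab 65 [ 587.28 -124.51   65.  ]
tab 85 [ 606.77 -109.09   85.  ]
bracket [608.71 -31.08  20.  ]
```

View pics/c1.png

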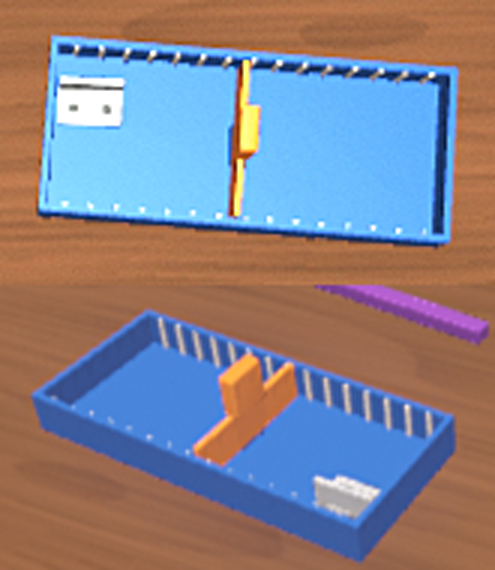

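The crop shows the bracket lying against the +y end, about 56 mm long. The divider plate's top edge runs from (327,125) to (324,176) in the full top image. Next I'll fit the bar and locate the divider and bracket in the tote frame.

Run:
```python
from h import *
for n,sb in(("top",(128,156)),("scene",(366,283))):
    im=cv2.imread(f"pics/{n}0.png"); H,S,V=cv2.split(cv2.cvtColor(im,cv2.COLOR_BGR2HSV))
    x=back(n,sb,8); roi=np.zeros(H.shape,bool); roi[sb[1]-55:sb[1]+55,sb[0]-25:sb[0]+25]=1
    for t in ((215,200) if n=="top" else (195,180)):
        hb=hull((V>t)&roi&(H>4)&(S>50),sb); print(n,"bar",fitbox(n,hb,210,20,16,[x[0],x[1],0.05]))
    for q in [(200,153),(163,156)] if n=="top" else [(286,262),(328,270)]: print("other",im[q[1],q[0]],back(n,q,8)); 
    print("copper bgr",im[sb[1],sb[0]])
T=np.array([560.5,-161]);a=np.radians(84.05);Y=np.array([np.cos(a),np.sin(a)]);X=np.array([Y[1],-Y[0]])
L=lambda p:(np.array([(p[:2]-T)@X,(p[:2]-T)@Y]))
o=np.array([245,105])
for nm,q,z in(("plate top a",(246,60),45),("plate b",(237,215),45),("tab top",(253,131),85),("tab topL",(246,106),85),("brk a",(57,102),15),("brk far top edge r",(124,77),30),("brk botr",(123,128),7),("brk botl",(58,123),7)):
    print(nm,L(back("top",np.array(q)/3+o-1/3,z)))
o=np.array([90,175-95])
for nm,q,z in(("tabtop l",(219,378),85),("tabtop back",(250,353),85),("plate end",(292,363),45),("plate near",(196,452),45)):
    print(nm,L(back("scene",np.array(q)/3+o,z)))
```

```text
top bar (array([565.05, 360.17]), np.float64(-6.7584556100770135), np.float64(1.190117566638462e-11), 0.8160444458920205)
top bar (array([565.22, 360.18]), np.float64(-6.733656305794071), np.float64(7.785126619702616e-12), 0.8188134921593408)
other [189 255 255] [567.39 171.8    8.  ]
other [166 173 169] [561.53 269.01   8.  ]
copper bgr [157 225 255]
scene bar (array([557.59, 355.81]), np.float64(-6.723525845903581), np.float64(7.381836547466258e-11), 0.8619707135512105)
scene bar (array([557.74, 355.86]), np.float64(-6.847794786995165), np.float64(1.2846655565182135e-10), 0.8970461333271955)
other [125 216 255] [576.7  171.01   8.  ]
other [125 127 132] [563.91 270.55   8.  ]
copper bgr [118 166 235]
plate top a [66.3   8.87]
plate b [-68.73   8.11]
tab top [-3.65  5.18]
tab topL [16.92 12.29]
brk a [ 22.88 167.68]
brk far top edge r [ 46.4  111.59]
brk botr [  6.16 107.75]
brk botl [  5.93 165.21]
tabtop l [20.12  1.96]
tabtop back [-20.33   3.09]
plate end [-65.9    8.81]
plate near [70.71 11.37]
```

arm_command(plan=[{"az":-5.8},{"az":-5.8},{"az":-5.75},{"dx":-12,"dy":-20},{"dx":-20,"dy":-32},{"dx":-20,"dy":-32},{"dx":-20,"dy":-32},{"dx":-20,"dy":-32},{"dx":-20,"dy":-32},{"dx":-20,"dy":-32}])

```text
validation failed for argument at $.pl...
```

arm_command(plan=[{"dx":-20,"dy":-32},{"dx":-20,"dy":-32},{"dx":-20,"dy":-32},{"dx":-20,"dy":-32},{"dx":-20,"dy":-32},{"dx":-20,"dy":-32},{"dx":-20,"dy":-32},{"dx":-20,"dy":-32},{"dx":-20,"dy":-32},{"dx":-20,"dy":-32}])

```text
validation failed for argument at $.pl...
```

arm_command(plan=[{"claw":85,"dx":0,"dy":0,"dz":0,"ax":0,"ay":0,"az":-5.8},{"claw":85,"dx":0,"dy":0,"dz":0,"ax":0,"ay":0,"az":-5.8},{"claw":85,"dx":0,"dy":0,"dz":0,"ax":0,"ay":0,"az":-5.75},{"claw":85,"dx":-12,"dy":-20,"dz":0,"ax":0,"ay":0,"az":0},{"claw":85,"dx":-20,"dy":-32,"dz":0,"ax":0,"ay":0,"az":0},{"claw":85,"dx":-20,"dy":-32,"dz":0,"ax":0,"ay":0,"az":0},{"claw":85,"dx":-20,"dy":-32,"dz":0,"ax":0,"ay":0,"az":0},{"claw":85,"dx":-20,"dy":-32,"dz":0,"ax":0,"ay":0,"az":0},{"claw":85,"dx":-20,"dy":-32,"dz":0,"ax":0,"ay":0,"az":0},{"claw":85,"dx":-20,"dy":-32,"dz":0,"ax":0,"ay":0,"az":0}])

```text
clock: 1.1
tool_pos: [337.0, 302.0, 231.0]
orientation: [[-0.995, 0.103, -0.0], [0.103, 0.995, -0.0], [0.0, -0.0, -1.0]]
force: [-0.3, 0.4, -0.4]
finger_gap: 85.2
```

arm_command(plan=[{"claw":85,"dx":-20,"dy":-32,"dz":0,"ax":0,"ay":0,"az":0},{"claw":85,"dx":-20,"dy":-32,"dz":0,"ax":0,"ay":0,"az":0},{"claw":85,"dx":-20,"dy":-32,"dz":0,"ax":0,"ay":0,"az":0},{"claw":85,"dx":-20,"dy":-32,"dz":0,"ax":0,"ay":0,"az":0},{"claw":85,"dx":-20,"dy":-32,"dz":0,"ax":0,"ay":0,"az":0},{"claw":85,"dx":-20,"dy":-32,"dz":0,"ax":0,"ay":0,"az":0},{"claw":85,"dx":-20,"dy":-32,"dz":0,"ax":0,"ay":0,"az":0},{"claw":85,"dx":-20,"dy":-32,"dz":0,"ax":0,"ay":0,"az":0},{"claw":85,"dx":-20,"dy":-32,"dz":0,"ax":0,"ay":0,"az":0},{"claw":85,"dx":-20,"dy":-32,"dz":0,"ax":0,"ay":0,"az":0}])

```text
clock: 2.1
tool_pos: [502.7, -36.9, 231.0]
orientation: [[-0.995, 0.104, -0.001], [0.104, 0.995, 0.0], [0.001, 0.0, -1.0]]
force: [0.5, 0.2, 0.2]
finger_gap: 85.1
```

arm_command(plan=[{"claw":85,"dx":-20,"dy":-32,"dz":0,"ax":0,"ay":0,"az":0},{"claw":85,"dx":-20,"dy":-32,"dz":0,"ax":0,"ay":0,"az":0},{"claw":85,"dx":-20,"dy":-32,"dz":0,"ax":0,"ay":0,"az":0},{"claw":85,"dx":-10,"dy":-15,"dz":0,"ax":0,"ay":0,"az":0},{"claw":85,"dx":0,"dy":0,"dz":40,"ax":0,"ay":0,"az":0},{"claw":85,"dx":0,"dy":0,"dz":40,"ax":0,"ay":0,"az":0},{"claw":85,"dx":0,"dy":0,"dz":20,"ax":0,"ay":0,"az":0},{"claw":85,"dx":0,"dy":0,"dz":0,"ax":0,"ay":0,"az":0}])

```text
clock: 2.9
tool_pos: [557.7, -151.4, 127.7]
orientation: [[-0.995, 0.104, -0.008], [0.104, 0.995, 0.004], [0.008, 0.003, -1.0]]
force: [-0.5, 0.2, -0.5]
finger_gap: 85.1
```

Run:
```python
from h import *
for n in("scene","top"): cv2.imwrite(f"pics/{n}1.png",ctrl.capture(n)[:,:,::-1])
a=cv2.imread("pics/top1.png")[85:200,220:420]; b=cv2.imread("pics/scene1.png")[135:270,60:260]
cv2.imwrite("pics/c2.png",cv2.resize(np.vstack([a,b]),None,fx=2,fy=2,interpolation=cv2.INTER_CUBIC))
print(ctrl.read_state()["tool_pos"])
```

```text
[ 560.73 -152.69  131.58]
```

View pics/c2.png

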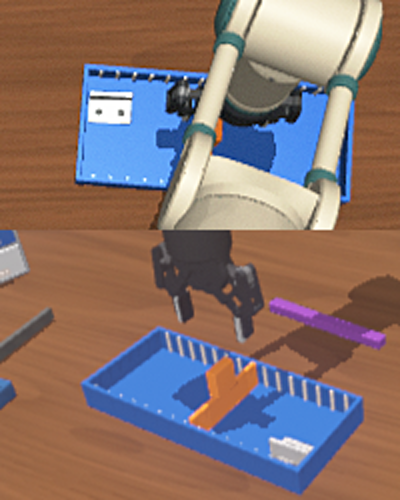

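The fingers straddle the divider above the tote and nothing is in contact. I'll check the tip midpoint against the calibration before going down.

Run:
```python
from h import *
T=np.array([560.5,-161]);a=np.radians(84.05);Y=np.array([np.cos(a),np.sin(a),0]);X=np.array([Y[1],-Y[0],0])
t=ctrl.read_state()["tool_pos"]
D=np.array([*T,0])+8*Y
o=np.array([60,135])
toc=lambda p:(p-o)*2+[0,230]
print("tips",toc(proj("scene",[t+k*43*Y+np.array([0,0,13]) for k in(-1,1)])))
print("tab top corners",toc(proj("scene",[D+i*20*X+j*8*Y+np.array([0,0,85]) for i in(-1,1) for j in(-1,1)])))
```

```text
tips [[186.6  317.69]
 [241.17 336.07]]
tab top corners [[224.64 354.81]
 [234.38 358.24]
 [204.86 371.5 ]
 [214.76 375.15]]
```

The calibration agrees with both the tips and the tab corners. Going down to grip the tab.

arm_command(plan=[{"claw":85,"dx":0,"dy":0,"dz":30,"ax":0,"ay":0,"az":0},{"claw":85,"dx":0,"dy":0,"dz":30,"ax":0,"ay":0,"az":0},{"claw":85,"dx":0,"dy":0,"dz":15,"ax":0,"ay":0,"az":0},{"claw":50,"dx":0,"dy":0,"dz":0,"ax":0,"ay":0,"az":0},{"claw":30,"dx":0,"dy":0,"dz":0,"ax":0,"ay":0,"az":0},{"claw":10,"dx":0,"dy":0,"dz":0,"ax":0,"ay":0,"az":0},{"claw":10,"dx":0,"dy":0,"dz":0,"ax":0,"ay":0,"az":0},{"claw":10,"dx":0,"dy":0,"dz":0,"ax":0,"ay":0,"az":0}], grip_force=30)

```text
clock: 3.8
tool_pos: [561.4, -153.5, 57.6]
orientation: [[-0.995, 0.104, 0.002], [0.104, 0.995, -0.001], [-0.002, -0.001, -1.0]]
force: [0.2, 0.8, 3.0]
finger_gap: 15.1
```

arm_command(plan=[{"claw":10,"dx":0,"dy":0,"dz":0,"ax":0,"ay":0,"az":0},{"claw":10,"dx":0,"dy":4,"dz":0,"ax":0,"ay":0,"az":0},{"claw":10,"dx":0,"dy":8,"dz":0,"ax":0,"ay":0,"az":0},{"claw":10,"dx":0,"dy":8,"dz":0,"ax":0,"ay":0,"az":0}])

```text
clock: 4.2
tool_pos: [563.4, -134.6, 57.6]
orientation: [[-0.995, 0.103, 0.002], [0.103, 0.995, -0.003], [-0.002, -0.003, -1.0]]
force: [-1.1, -3.6, 6.0]
finger_gap: 15.4
```

arm_command(plan=[{"claw":10,"dx":0,"dy":8,"dz":0,"ax":0,"ay":0,"az":0},{"claw":10,"dx":0,"dy":8,"dz":0,"ax":0,"ay":0,"az":0},{"claw":10,"dx":0,"dy":8,"dz":0,"ax":0,"ay":0,"az":0},{"claw":10,"dx":0,"dy":8,"dz":0,"ax":0,"ay":0,"az":0},{"claw":10,"dx":0,"dy":6,"dz":0,"ax":0,"ay":0,"az":0},{"claw":10,"dx":0,"dy":2,"dz":0,"ax":0,"ay":0,"az":0},{"claw":10,"dx":0,"dy":0,"dz":0,"ax":0,"ay":0,"az":0},{"claw":10,"dx":0,"dy":0,"dz":0,"ax":0,"ay":0,"az":0}])

```text
clock: 5.0
tool_pos: [567.5, -94.0, 57.6]
orientation: [[-0.995, 0.103, 0.002], [0.103, 0.995, -0.001], [-0.002, -0.001, -1.0]]
force: [-1.5, -0.5, 6.9]
finger_gap: 15.5
```

arm_command(plan=[{"claw":50,"dx":0,"dy":0,"dz":0,"ax":0,"ay":0,"az":0},{"claw":50,"dx":0,"dy":0,"dz":0,"ax":0,"ay":0,"az":0},{"claw":50,"dx":0,"dy":0,"dz":0,"ax":0,"ay":0,"az":0},{"claw":50,"dx":0,"dy":0,"dz":0,"ax":0,"ay":0,"az":0},{"claw":50,"dx":0,"dy":0,"dz":-20,"ax":0,"ay":0,"az":0},{"claw":50,"dx":0,"dy":0,"dz":-40,"ax":0,"ay":0,"az":0},{"claw":50,"dx":0,"dy":0,"dz":-40,"ax":0,"ay":0,"az":0},{"claw":50,"dx":0,"dy":0,"dz":-20,"ax":0,"ay":0,"az":0},{"claw":50,"dx":0,"dy":0,"dz":0,"ax":0,"ay":0,"az":0}])

```text
clock: 5.9
tool_pos: [569.1, -94.1, 179.8]
orientation: [[-0.995, 0.104, 0.007], [0.104, 0.995, -0.002], [-0.007, -0.001, -1.0]]
force: [0.2, -0.3, -0.0]
finger_gap: 49.9
```

arm_command(plan=[{"claw":60,"dx":0,"dy":0,"dz":0,"ax":0,"ay":0,"az":0.8},{"claw":60,"dx":4.5,"dy":34.5,"dz":0,"ax":0,"ay":0,"az":0},{"claw":60,"dx":4.5,"dy":34.5,"dz":0,"ax":0,"ay":0,"az":0},{"claw":60,"dx":4.5,"dy":34.5,"dz":0,"ax":0,"ay":0,"az":0},{"claw":60,"dx":4.5,"dy":34.5,"dz":0,"ax":0,"ay":0,"az":0},{"claw":60,"dx":4.5,"dy":34.5,"dz":0,"ax":0,"ay":0,"az":0},{"claw":60,"dx":4.5,"dy":34.5,"dz":0,"ax":0,"ay":0,"az":0},{"claw":60,"dx":4.5,"dy":34.5,"dz":0,"ax":0,"ay":0,"az":0},{"claw":60,"dx":4.5,"dy":34.5,"dz":0,"ax":0,"ay":0,"az":0},{"claw":60,"dx":4.5,"dy":34.5,"dz":0,"ax":0,"ay":0,"az":0}])

```text
clock: 6.9
tool_pos: [561.7, 220.7, 173.8]
orientation: [[-0.993, 0.118, -0.004], [0.118, 0.993, -0.001], [0.004, -0.002, -1.0]]
force: [0.5, -0.6, 0.2]
finger_gap: 60.2
```

arm_command(plan=[{"claw":60,"dx":4.5,"dy":34.5,"dz":0,"ax":0,"ay":0,"az":0},{"claw":60,"dx":4.5,"dy":34.5,"dz":0,"ax":0,"ay":0,"az":0},{"claw":60,"dx":4.5,"dy":34.5,"dz":0,"ax":0,"ay":0,"az":0},{"claw":60,"dx":4.5,"dy":34.5,"dz":0,"ax":0,"ay":0,"az":0},{"claw":60,"dx":0,"dy":0,"dz":50,"ax":0,"ay":0,"az":0},{"claw":60,"dx":0,"dy":0,"dz":40,"ax":0,"ay":0,"az":0},{"claw":60,"dx":0,"dy":0,"dz":20,"ax":0,"ay":0,"az":0},{"claw":60,"dx":0,"dy":0,"dz":0,"ax":0,"ay":0,"az":0},{"claw":60,"dx":0,"dy":0,"dz":0,"ax":0,"ay":0,"az":0}])

```text
clock: 7.8
tool_pos: [560.9, 358.5, 64.9]
orientation: [[-0.993, 0.118, -0.002], [0.118, 0.993, -0.001], [0.002, -0.001, -1.0]]
force: [-0.4, 0.7, -0.6]
finger_gap: 59.9
```

Run:
```python
from h import *
for n in("scene","top"): cv2.imwrite(f"pics/{n}2.png",ctrl.capture(n)[:,:,::-1])
a=cv2.imread("pics/top2.png")[85:215,90:410]; b=cv2.imread("pics/scene2.png")[150:330,95:415]
cv2.imwrite("pics/c3.png",cv2.resize(np.vstack([a,b]),None,fx=1.9,fy=1.9,interpolation=cv2.INTER_CUBIC))
print(ctrl.read_state()["tool_pos"])
im=cv2.imread("pics/top2.png");
```

```text
[562.43 359.17  67.36]
```

View pics/c3.png

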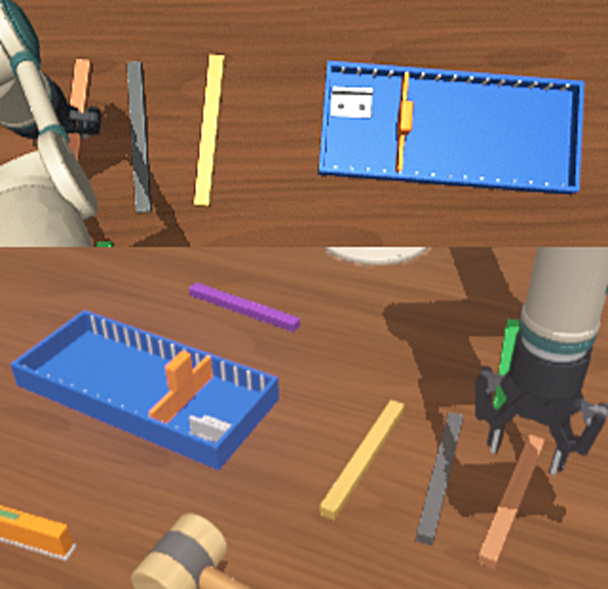

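The picture shows the divider set, the bracket unmoved, and the fingers straddling the reddish copper bar. In the scene crop the tips are at (494,448) and (556,468). Descend and grip next.

arm_command(plan=[{"claw":60,"dx":0,"dy":0,"dz":30,"ax":0,"ay":0,"az":0},{"claw":60,"dx":0,"dy":0,"dz":20,"ax":0,"ay":0,"az":0},{"claw":60,"dx":0,"dy":0,"dz":8,"ax":0,"ay":0,"az":0},{"claw":60,"dx":0,"dy":0,"dz":5,"ax":0,"ay":0,"az":0},{"claw":60,"dx":0,"dy":0,"dz":0,"ax":0,"ay":0,"az":0},{"claw":60,"dx":0,"dy":0,"dz":0,"ax":0,"ay":0,"az":0}])

```text
clock: 8.5
tool_pos: [562.5, 359.3, 4.6]
orientation: [[-0.993, 0.118, 0.002], [0.118, 0.993, 0.001], [-0.002, 0.001, -1.0]]
force: [0.0, 0.5, -0.1]
finger_gap: 59.8
```

arm_command(plan=[{"claw":40,"dx":0,"dy":0,"dz":0,"ax":0,"ay":0,"az":0},{"claw":25,"dx":0,"dy":0,"dz":0,"ax":0,"ay":0,"az":0},{"claw":10,"dx":0,"dy":0,"dz":0,"ax":0,"ay":0,"az":0},{"claw":10,"dx":0,"dy":0,"dz":0,"ax":0,"ay":0,"az":0},{"claw":10,"dx":0,"dy":0,"dz":0,"ax":0,"ay":0,"az":0},{"claw":10,"dx":0,"dy":0,"dz":0,"ax":0,"ay":0,"az":0}], grip_force=80)

```text
clock: 9.1
tool_pos: [561.7, 358.4, 4.3]
orientation: [[-0.993, 0.117, 0.001], [0.117, 0.993, -0.0], [-0.001, -0.0, -1.0]]
force: [-0.5, -2.4, 4.8]
finger_gap: 17.2
```

Run:
```python
from h import *
s=ctrl.read_state(); print(s["tool_pos"],s["force"],s["finger_gap"],s["joint_positions"])
```

```text
[561.71 358.43   4.3 ] [-0.51 -2.41  4.79] 17.186875682253177 [ 26.58  33.95  90.93  -0.05  55.1  -56.65]
```

arm_command(plan=[{"claw":10,"dx":0,"dy":0,"dz":-5,"ax":0,"ay":0,"az":0},{"claw":10,"dx":0,"dy":0,"dz":-10,"ax":0,"ay":0,"az":0},{"claw":10,"dx":0,"dy":0,"dz":-20,"ax":0,"ay":0,"az":0},{"claw":10,"dx":0,"dy":0,"dz":-30,"ax":0,"ay":0,"az":0},{"claw":10,"dx":0,"dy":0,"dz":-30,"ax":0,"ay":0,"az":0},{"claw":10,"dx":0,"dy":0,"dz":-30,"ax":0,"ay":0,"az":0},{"claw":10,"dx":0,"dy":0,"dz":-20,"ax":0,"ay":0,"az":0},{"claw":10,"dx":0,"dy":0,"dz":0,"ax":0,"ay":0,"az":0},{"claw":10,"dx":0,"dy":0,"dz":0,"ax":0,"ay":0,"az":0}], grip_force=100)

```text
clock: 10.0
tool_pos: [560.9, 358.6, 147.7]
orientation: [[-0.993, 0.118, -0.001], [0.118, 0.993, -0.0], [0.001, -0.0, -1.0]]
force: [-0.2, 0.1, -6.1]
finger_gap: 17.3
```

The bar is held: −6.1 N, about 0.6 kg. Carrying it over the tote.

arm_command(plan=[{"claw":10,"dx":-1.2,"dy":-11,"dz":0,"ax":0,"ay":0,"az":0},{"claw":10,"dx":-2.5,"dy":-24,"dz":0,"ax":0,"ay":0,"az":0},{"claw":10,"dx":-3.8,"dy":-35.6,"dz":0,"ax":0,"ay":0,"az":0},{"claw":10,"dx":-3.8,"dy":-35.6,"dz":0,"ax":0,"ay":0,"az":0},{"claw":10,"dx":-3.8,"dy":-35.6,"dz":0,"ax":0,"ay":0,"az":0},{"claw":10,"dx":-3.8,"dy":-35.6,"dz":0,"ax":0,"ay":0,"az":0},{"claw":10,"dx":-3.8,"dy":-35.6,"dz":0,"ax":0,"ay":0,"az":0},{"claw":10,"dx":-3.8,"dy":-35.6,"dz":0,"ax":0,"ay":0,"az":0},{"claw":10,"dx":-3.8,"dy":-35.6,"dz":0,"ax":0,"ay":0,"az":0},{"claw":10,"dx":-3.8,"dy":-35.6,"dz":0,"ax":0,"ay":0,"az":0}])

```text
clock: 11.0
tool_pos: [555.9, 35.1, 146.5]
orientation: [[-0.993, 0.118, -0.004], [0.118, 0.993, -0.0], [0.004, -0.001, -1.0]]
force: [0.8, -0.5, -4.2]
finger_gap: 17.0
```

arm_command(plan=[{"claw":10,"dx":-3.8,"dy":-35.6,"dz":0,"ax":0,"ay":0,"az":0},{"claw":10,"dx":-3.8,"dy":-35.6,"dz":0,"ax":0,"ay":0,"az":0},{"claw":10,"dx":-3.8,"dy":-35.6,"dz":0,"ax":0,"ay":0,"az":0},{"claw":10,"dx":-3.8,"dy":-35.6,"dz":0,"ax":0,"ay":0,"az":0},{"claw":10,"dx":-3.8,"dy":-35.6,"dz":0,"ax":0,"ay":0,"az":0},{"claw":10,"dx":-3.8,"dy":-35.6,"dz":0,"ax":0,"ay":0,"az":0},{"claw":10,"dx":-2.5,"dy":-24,"dz":0,"ax":0,"ay":0,"az":0},{"claw":10,"dx":-1.2,"dy":-11,"dz":0,"ax":0,"ay":0,"az":0},{"claw":10,"dx":0,"dy":0,"dz":0,"ax":0,"ay":0,"az":0}])

```text
clock: 11.9
tool_pos: [553.7, -214.0, 146.9]
orientation: [[-0.993, 0.12, -0.002], [0.12, 0.993, 0.001], [0.003, 0.001, -1.0]]
force: [-0.1, 1.8, -5.2]
finger_gap: 17.3
```

arm_command(plan=[{"claw":10,"dx":0,"dy":0,"dz":0,"ax":0,"ay":0,"az":4},{"claw":10,"dx":0,"dy":0,"dz":0,"ax":0,"ay":0,"az":8},{"claw":10,"dx":0,"dy":0,"dz":0,"ax":0,"ay":0,"az":8},{"claw":10,"dx":0,"dy":0,"dz":0,"ax":0,"ay":0,"az":8},{"claw":10,"dx":0,"dy":0,"dz":0,"ax":0,"ay":0,"az":8},{"claw":10,"dx":0,"dy":0,"dz":0,"ax":0,"ay":0,"az":8},{"claw":10,"dx":0,"dy":0,"dz":0,"ax":0,"ay":0,"az":8},{"claw":10,"dx":0,"dy":0,"dz":0,"ax":0,"ay":0,"az":8},{"claw":10,"dx":0,"dy":0,"dz":0,"ax":0,"ay":0,"az":8},{"claw":10,"dx":0,"dy":0,"dz":0,"ax":0,"ay":0,"az":8}])

```text
clock: 12.9
tool_pos: [554.1, -210.4, 147.6]
orientation: [[-0.122, 0.993, -0.002], [0.993, 0.122, 0.002], [0.002, -0.001, -1.0]]
force: [-0.4, 0.7, -5.0]
finger_gap: 17.1
```

arm_command(plan=[{"claw":10,"dx":0,"dy":0,"dz":0,"ax":0,"ay":0,"az":8},{"claw":10,"dx":0,"dy":0,"dz":0,"ax":0,"ay":0,"az":5.2},{"claw":10,"dx":0,"dy":0,"dz":0,"ax":0,"ay":0,"az":0},{"claw":10,"dx":0,"dy":0,"dz":0,"ax":0,"ay":0,"az":0},{"claw":10,"dx":0,"dy":0,"dz":0,"ax":0,"ay":0,"az":0}])

```text
clock: 13.4
tool_pos: [554.6, -212.0, 148.1]
orientation: [[0.102, 0.995, -0.0], [0.995, -0.102, 0.001], [0.001, -0.001, -1.0]]
force: [0.4, 0.3, -5.1]
finger_gap: 17.1
```

Run:
```python
from h import *
for n in("scene","top"): cv2.imwrite(f"pics/{n}3.png",ctrl.capture(n)[:,:,::-1])
a=cv2.imread("pics/top3.png")[85:215,220:430]; b=cv2.imread("pics/scene3.png")[110:270,60:270]
cv2.imwrite("pics/c4.png",cv2.resize(np.vstack([a,b]),None,fx=2,fy=2,interpolation=cv2.INTER_CUBIC))
s=ctrl.read_state();t=s["tool_pos"]; print(t,s["orientation"],s["force"],s["finger_gap"])
a=np.radians(84.05);Y=np.array([np.cos(a),np.sin(a),0]);X=np.array([Y[1],-Y[0],0])
o=np.array([60,110])
# expected bar corners in crop, bar top ~ tcp+12
print((proj("scene",[t+i*105*Y+j*10*X+np.array([0,0,k]) for i in(-1,1) for j in(-1,1) for k in (-4,12)])-o)*2+[0,260])
```

```text
[ 554.75 -212.4   148.22] [[ 0.1   0.99 -0.  ]
 [ 0.99 -0.1   0.  ]
 [ 0.   -0.   -1.  ]] [ 0.27  0.11 -5.29] 16.801250693674593
[[120.83 370.47]
 [118.14 360.21]
 [109.78 377.63]
 [106.94 367.29]
 [247.39 412.67]
 [245.79 401.94]
 [237.32 421.12]
 [235.59 410.31]]
```

View pics/c4.png

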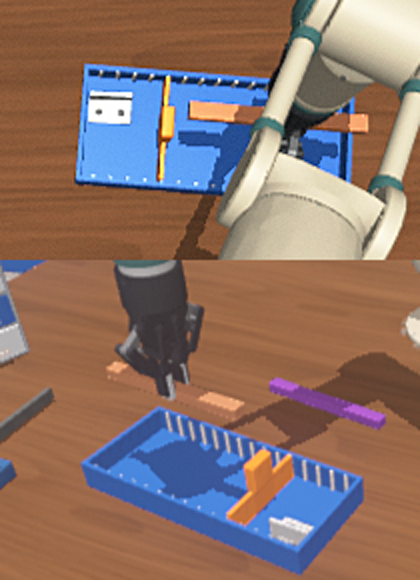

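The bar hangs level and along the tote. Its ends in the scene crop, (107,376) and (244,403), match the predictions within about 2 px. The clearance is about 11 mm at each end. Lowering it now.

arm_command(plan=[{"claw":10,"dx":0,"dy":0,"dz":10,"ax":0,"ay":0,"az":0},{"claw":10,"dx":0,"dy":0,"dz":20,"ax":0,"ay":0,"az":0},{"claw":10,"dx":0,"dy":0,"dz":20,"ax":0,"ay":0,"az":0},{"claw":10,"dx":0,"dy":0,"dz":20,"ax":0,"ay":0,"az":0},{"claw":10,"dx":0,"dy":0,"dz":20,"ax":0,"ay":0,"az":0},{"claw":10,"dx":0,"dy":0,"dz":20,"ax":0,"ay":0,"az":0},{"claw":10,"dx":0,"dy":0,"dz":10,"ax":0,"ay":0,"az":0},{"claw":10,"dx":0,"dy":0,"dz":5,"ax":0,"ay":0,"az":0},{"claw":10,"dx":0,"dy":0,"dz":0,"ax":0,"ay":0,"az":0},{"claw":10,"dx":0,"dy":0,"dz":0,"ax":0,"ay":0,"az":0}])

```text
clock: 14.5
tool_pos: [555.5, -213.1, 24.0]
orientation: [[0.104, 0.995, 0.001], [0.995, -0.104, -0.001], [-0.001, 0.002, -1.0]]
force: [-0.3, 0.2, -5.3]
finger_gap: 17.1
```

arm_command(plan=[{"claw":10,"dx":0,"dy":0,"dz":5,"ax":0,"ay":0,"az":0},{"claw":10,"dx":0,"dy":0,"dz":4,"ax":0,"ay":0,"az":0},{"claw":10,"dx":0,"dy":0,"dz":3,"ax":0,"ay":0,"az":0},{"claw":10,"dx":0,"dy":0,"dz":2,"ax":0,"ay":0,"az":0},{"claw":10,"dx":0,"dy":0,"dz":0,"ax":0,"ay":0,"az":0},{"claw":10,"dx":0,"dy":0,"dz":0,"ax":0,"ay":0,"az":0}])

```text
clock: 15.1
tool_pos: [554.8, -212.7, 10.4]
orientation: [[0.104, 0.995, 0.0], [0.995, -0.104, -0.0], [-0.0, 0.0, -1.0]]
force: [-2.4, 1.1, 6.4]
finger_gap: 17.1
```

The force went from −5.3 to +6.4 N, so the bar is resting on the floor. Releasing.

arm_command(plan=[{"claw":24,"dx":0,"dy":0,"dz":0,"ax":0,"ay":0,"az":0},{"claw":35,"dx":0,"dy":0,"dz":0,"ax":0,"ay":0,"az":0},{"claw":45,"dx":0,"dy":0,"dz":0,"ax":0,"ay":0,"az":0},{"claw":45,"dx":0,"dy":0,"dz":0,"ax":0,"ay":0,"az":0},{"claw":45,"dx":0,"dy":0,"dz":0,"ax":0,"ay":0,"az":0},{"claw":45,"dx":0,"dy":0,"dz":-10,"ax":0,"ay":0,"az":0},{"claw":45,"dx":0,"dy":0,"dz":-30,"ax":0,"ay":0,"az":0},{"claw":45,"dx":0,"dy":0,"dz":-40,"ax":0,"ay":0,"az":0},{"claw":45,"dx":0,"dy":0,"dz":-40,"ax":0,"ay":0,"az":0},{"claw":45,"dx":0,"dy":0,"dz":-40,"ax":0,"ay":0,"az":0}])

```text
clock: 16.1
tool_pos: [554.7, -212.7, 171.6]
orientation: [[0.104, 0.995, 0.001], [0.995, -0.104, -0.0], [-0.0, 0.001, -1.0]]
force: [0.7, -1.7, 0.5]
finger_gap: 45.3
```

arm_command(plan=[{"claw":45,"dx":-40,"dy":0,"dz":-10,"ax":0,"ay":0,"az":0},{"claw":45,"dx":-40,"dy":0,"dz":0,"ax":0,"ay":0,"az":0},{"claw":45,"dx":-40,"dy":0,"dz":0,"ax":0,"ay":0,"az":0},{"claw":45,"dx":-40,"dy":0,"dz":0,"ax":0,"ay":0,"az":0},{"claw":45,"dx":-40,"dy":0,"dz":0,"ax":0,"ay":0,"az":0},{"claw":45,"dx":0,"dy":0,"dz":0,"ax":0,"ay":0,"az":0},{"claw":45,"dx":0,"dy":0,"dz":0,"ax":0,"ay":0,"az":0},{"claw":45,"dx":0,"dy":0,"dz":0,"ax":0,"ay":0,"az":0}])

```text
clock: 16.9
tool_pos: [534.1, -410.6, 179.5]
orientation: [[0.103, 0.995, 0.0], [0.995, -0.103, 0.001], [0.001, -0.0, -1.0]]
force: [-0.6, 0.9, -0.2]
finger_gap: 44.6
```

Run:
```python
from h import *
for n in("scene","top"): cv2.imwrite(f"pics/{n}4.png",ctrl.capture(n)[:,:,::-1])
a=cv2.imread("pics/top4.png")[85:215,220:430]; b=cv2.imread("pics/scene4.png")[110:270,60:270]
cv2.imwrite("pics/c5.png",cv2.resize(np.vstack([a,b]),None,fx=2,fy=2,interpolation=cv2.INTER_CUBIC))
T=np.array([560.5,-161]);a=np.radians(84.05);Y=np.array([np.cos(a),np.sin(a)]);X=np.array([Y[1],-Y[0]])
for n,r in(("top",(125,180,320,390)),("scene",(185,250,110,185))):
    im=cv2.imread(f"pics/{n}4.png"); H,S,V=cv2.split(cv2.cvtColor(im,cv2.COLOR_BGR2HSV))
    m=np.zeros(H.shape,bool); m[r[0]:r[1],r[2]:r[3]]=((H<30)&(S>40))[r[0]:r[1],r[2]:r[3]]
    b0=[554,-213,np.radians(84)]
    h=hull(m,tuple(map(float,proj(n,[[554,-213,15]])[0]))); f=fitbox(n,h,210,20,16,b0,5); print(n,f,"local",(f[0]-T)@X,(f[0]-T)@Y)
s=ctrl.read_state(); print(s["clock"],s["tool_pos"],s["force"])
```

```text
top (array([ 553.88, -229.96]), np.float64(84.1143537018372), np.float64(2.065708938796676e-10), 0.7292141686321069) local 0.5658389019821557 -69.27614468470928
scene (array([ 556.01, -203.05]), np.float64(80.57382570295981), np.float64(2.993565799201903e-12), 1.9332483888620131) local -0.10754828712952975 -42.28668207592538
17.0 [ 534.3  -410.23  179.63] [-0.35  0.15 -1.5 ]
```

View pics/c5.png

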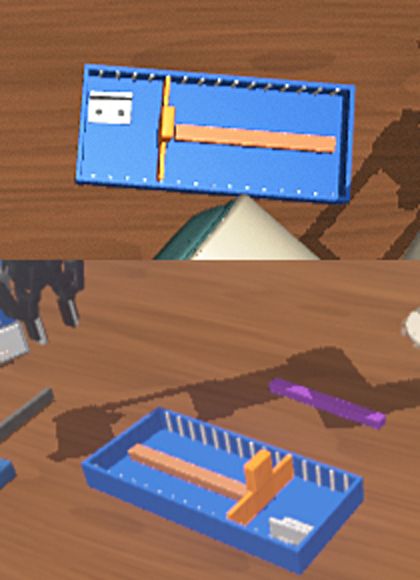

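The picture shows the bar flat and lengthwise in the long bay, from top crop (174,133) at the tab to (335,145). The divider has not shifted since it was set, and the bracket is still at (110,107). The arm is clear. Handing in.

Run:
```python
from h import *
T=np.array([560.5,-161]);a=np.radians(84.05);Y=np.array([np.cos(a),np.sin(a)])
for q in((335,145),): print("bar -y end local y",(back("top",np.array(q)/2+[220,85],21)[:2]-T)@Y)
d=cv2.absdiff(cv2.imread("pics/top0.png"),cv2.imread("pics/top4.png"))[125:152,260:290]; print("bracket patch max/mean diff",d.max(),d.mean())
print(ctrl.job_done())
```

```text
bar -y end local y -159.00376305210995
bracket patch max/mean diff 56 18.453909465020576
the job is handed in; nothing more can be done
None
```

I slid the divider about 60 mm towards the bracket, then gripped the copper bar, laid it in the long bay and backed the arm clear. I handed the job in at about 17 s on the clock; no verdict was reported.

- **Divider:** it stands at tote y ≈ 67 mm, against the allowed 46–109 mm. That figure comes from the arm's position while it held the tab.
- **Copper bar:** it lies flat and lengthwise on the floor, with its −y end at about −159 mm. That puts its centre at about −54 mm, and the arm's position at release gave about −52 mm. The force changed from −5.3 to +6.4 N at touchdown, before I opened the fingers.
- **Bracket:** it looks unmoved in the last picture, and nothing came near it. The pixel difference on that patch was not zero (mean 18, max 56). I took that to be lighting or shadow, but I did not confirm it.
- **Check that disagreed:** the final automatic outline fits of the bar gave tote y of −69 mm (top camera) and −42 mm (scene camera). Their outlines did not match the bar's size (area ratios 0.73 and 1.93), probably because the orange divider hid the bar or merged with it. I relied on the picture, the bar's end position and the arm's position instead. Both fitted values would still be within the allowed −80 to +10 mm.

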